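Park the key bowl under the hallway riser

ROBOT

A 6-joint arm with a two-finger parallel gripper is mounted at the origin on the work surface. World frame = base frame: x ahead of the robot, y to its left, z up, the work surface at z = 0. Lengths are in m, angles in rad, forces in N, time in s.
With the tool pointing down it reaches from about 0.3 to 0.875 m from the base axis. Payload 6.4 kg.
Tool frame: the origin (TCP) lies midway between the tips of the shut fingers; the grasp point (between the pads) lies 19 mm behind it (ctrl.hold_point_z is the distance from the TCP to the grasp point, in m); z points along the fingers, y is the line along which they close (so a half turn about z gives the same grasp; the last joint's range is limited). The gripper opens to 85 mm and grips with 20 to 120 N. Pads are 22 mm wide; open, the fingers measure 114 mm over their backs; the gripper's body (76 mm by 85 mm) begins 54 mm behind the grasp point. The pads swing forward as they close: fully open they stand 13 mm farther back than shut.
Start: joints at [-1.441, 0.181, 1.607, -0, 1.354, -0.206], TCP at [0.189, -0.543, 0.231] pointing down, gripper open.
Joint ranges: [-2.99, 2.99], [-0.89, 2.07], [0.3, 2.58], [-1.14, 4.28], [0, 2.63], [-3.12, 3.12]. Speed limits (rad/s): [2.57, 2.57, 3.01, 3.14, 3.14, 3.14].

INTERFACE

Orientations are given as a unit quaternion [w, x, y, z].
In Python, from bench import ctrl gives the robot as it stands.
- The arm moves only by the tool carry_out, never from a script. Its argument "plan" is text: rows parted by semicolons, each of 6 numbers parted by spaces: the shift along the tool's x, y, z as a fraction of full scale, then the turn, a rotation vector about the tool's x, y, z as a fraction of full scale. A call has exactly 8 rows; each row shifts and turns the commanded pose from where the row before left it, along the tool's axes as they then stand; what a row does not reach is not made up. Full scale, the value 1, is 40 mm for a shift and 0.1 rad for a turn. A row lasts 1/12 s, in which the tool goes at most 41.7 mm and 7.16 degrees, less where a joint would pass 70% of its speed; a pose out of reach is approached as far as the arm can. A call with a number of a shift or a turn outside -1 to 1 is refused whole. A call with a gripper value outside its range is refused whole. "claw" is the gripper's target within -1 to 1 (shut at 1, half-way at 0, fully open at -1), set as the call begins (left out, the last holds). The fingers move at their own pace and stop on an object; the grip force is fixed at half the most. Time passes only in rows, so rows that do not move let the fingers close, or fill a call up. It gives the time, the measured TCP pose, the force, the opening and the grip force at its end, in the units of the state.
- ctrl.get_obs(): the state, without advancing time (a new reading comes with each control period).
- ctrl.camera(name): name is "side" or "top" or "wrist"; returns a dict with "pixels" (420x560x3 uint8, red, green, blue), "mtx" (3x3 intrinsics, pixels), "k1" (the pictures are not rectified: a ray, as slopes to the right and down, at radius r is drawn at 1 + k1 r^2 times it, then the intrinsics apply), "R" (3x3) and "t" (3): a world point X has camera coordinates R X + t. Camera axes: x right, y down, z forward; pixel columns grow to the right and rows downward; lengths in m; the calibration is good to about 2 mm. A picture is of the moment at which its call begins. There is no depth.
- ctrl.hand_in(): hands the job in; it is judged then, once.
The state is a dict: "time_s": time; "q": joint angles; "dq": joint speeds; "joint_efforts": joint torques, N m; "eef_pos": TCP position; "eef_rot": TCP orientation; "wrist_force": force on the tool from outside, world axes, zero at the start; "torque": the same for the moment, N m; "opening": opening from 0.0 (shut) to 1.0 (fully open); "grasp_force": force on a finger pad.
Only numpy, scipy, OpenCV 4.12 (cv2) and the standard library are available. Lean on these libraries where they do the work, as an engineer would, in place of code of your own. Each camera call takes 0.05 s, during which the arm holds its last target. There are 200 camera calls.

TASK

Push the narrow drawer of the dark walnut riser fully home first, then slide the white bowl over the console into the bay below it, midway between the side panels, until it gently presses the sprung buffer at the back in by about a centimetre, and leave it there still resting against the buffer. Keep the bowl flat on the console all the time, do not drive the buffer hard against its end, and leave the other things where they are.

Things in the scene. Friction and masses are not known exactly. Their poses are not given: they have to be found in the camera images.
- rack: Fixed dark walnut-effect riser, 200 mm deep (x), 356 wide (y), 265 high. Origin: centre of its underside, on the console; x points into the bay, away from its open front (front plane at x = -100 mm), y left. Side panels 18 mm thick leave a bay 320 mm wide, open at front and back, without floor board (the bowl slides on the console). The drawer roofs the bay: clear height 190 mm.
- bay_mouth (a point): Point on the console midway across the bay's opening, in the riser's front plane; axes as the riser's.
- buffer_near (a point): Point on the console, mid-bay, 110 mm behind the front plane: the foremost place the resting buffer's face can have. The buffer, a rubber-faced plate 100 mm wide, 10 to 65 mm above the console, centred across the bay, sits on an aluminium crossbar clamped at an unreported depth: its face rests 0 to 35 mm behind this point and must be felt for.
- buffer_far (a point): Point on the console, mid-bay, 145 mm behind the front plane: the rearmost place the resting buffer's face can have. The plate yields straight back on a damped spring, about 3 N per 10 mm from zero, for 30 mm, then meets a hard end (9 N just before it). It pushes back when let go until the bowl's friction holds it: let go slowly. Buffer and crossbar belong to the riser.
- drawer (a joint): Opening of the narrow drawer under the riser's top, in m: 0 is fully home (front flush with the riser's front plane), 0.12 fully out; it starts 50 to 100 mm open. It slides with about 2 N of friction and stays where it is left; no catch.
- drawer_front (a point): Centre of the outer face of the drawer's front, which is flat, 316 mm wide and 54 mm high, from 191 to 245 mm above the console, without a projecting handle. Moves with the drawer; closed it lies in the riser's front plane. Axes as the riser's.
- bowl: Loose white ceramic bowl, round, 120 mm across the rim (its widest part), 55 mm high, wall 5 mm, flaring up from a narrower foot, 0.35 to 0.7 kg; sliding it takes roughly 0.6 to 3 N. Origin: centre of its underside, z up. When it meets the buffer, its rim touches it, so its centre is then 60 mm before the plate.
- flask: Bystander: silver aluminium flask, 68 mm across, 210 mm tall, standing. Origin: centre of its underside.
- kettlebell: Bystander: red kettlebell, 4 kg, 110 mm across, 166 mm high. Origin: centre of its underside.
- ball_center (a point): Bystander: centre of the black hard rubber massage ball, 68 mm across, resting in a cork ring.
- ring: Bystander: cork ring under the ball, 64 mm across, 10 mm high. Origin: centre of its underside.
- brush: Bystander: wooden shoe brush, 160 x 50 x 40 mm, lying along its x axis. Origin: centre of its underside.
- case: Bystander: black glasses case, 60 x 160 x 45 mm (long along y), lying on top of the riser towards its back. Origin: centre of its underside.
- tin: Bystander: flat polish tin, 52 mm across, 24 mm high, standing inside the bay near a side panel, beside the bowl's place. Origin: centre of its underside.
Not all that is in view belongs to the job. Several things have the shape of the bowl; the one meant has the colours described above.

How it is judged:
On the way, in this order (a step that is already met when the one before it is completed fails the run):
1. the drawer is fully home (within 5 mm), before the bowl is parked (value of joint drawer below 0.005 m and contact force between bowl and rack below 0.1 N), for 0.2 s.
2. the bowl, midway in the bay, presses the buffer with more than 2 N (contact force between bowl and rack above 2 N and y of bowl in the frame of rack between -0.02 and 0.02 m), for 0.2 s.
At the end, for the whole second after the job is handed in: The drawer is home (within 6 mm), the bowl stands flat and still in the bay, within 20 mm of the middle between the side panels, and still touches the buffer (at least 0.2 N); nothing is held (value of joint drawer below 0.006 m and contact force between bowl and rack above 0.2 N and y of bowl in the frame of rack between -0.02 and 0.02 m and angle between bowl's own z axis and vertical below 0.05 rad and linear speed of bowl below 0.01 m/s and height (world z) of bowl below 0.004 m and x of bowl in the frame of rack above -0.055 m).
It fails at once if the bowl is driven against the riser or the buffer's end with more than 14 N (contact force between bowl and rack above 14 N).
It fails at once if the bowl is lifted off the console by more than 12 mm or tipped by more than 0.25 rad (height (world z) of bowl above 0.012 m or angle between bowl's own z axis and vertical above 0.25 rad).
It fails at once if a bystander is shifted by more than 30 mm (the tin 20 mm) (distance of any of flask, kettlebell, ball_center, ring, brush, case from where it was at the start of the episode above 0.03 m or distance of tin from where it was at the start of the episode above 0.02 m).
It also fails if it takes over 72 s, if anything falls off the work surface, if the arm or the gripper's body presses on something with over 40 N, if the wrist force passes 120 N, or if a joint passes its speed limit or range.

## Working session

There is one attempt and no reset: what is moved stays moved. The work goes in short steps, Python scripts to look and compute and a tool call to move; the robot and the scene stay as the last step left them, time stands still between calls to the robot, and variables do not carry over. Pictures are saved under pics/ and viewed, at most 10 in all, crops included, and the job is handed in when it is done.

Besides the shell and the picture viewer there is one more tool, called after "Call:" by a JSON object that holds its "fn" and its "kwargs", one argument or row to a line. carry_out: Moves the arm, as the interface text tells. Shift numbers are shares of 40 mm and turn numbers shares of 0.1 rad, none past 1 either way. Its arguments: {"type":"object","properties":{"plan":{"type":"string"},"claw":{"type":"number"}},"required":["plan"]}

```bash
mkdir -p pics; cat > h.py <<'E'
import numpy as np, cv2, pickle
from bench import ctrl
def snap(n,f):
    c=ctrl.camera(n); pickle.dump(c,open(f'pics/{f}.pkl','wb')); cv2.imwrite(f'pics/{f}.png',c['pixels'][:,:,::-1]); return c
def load(f): return pickle.load(open(f'pics/{f}.pkl','rb'))
def px2w(c,u,v,z):
    d=cv2.undistortPoints(np.array([[[u,v]]],float),np.array(c['mtx'],float),np.array([c['k1'],0,0,0,0.]))[0,0]
    R=np.array(c['R']);t=np.array(c['t']); o=-R.T@t; r=R.T@np.array([d[0],d[1],1]); return o+r*(z-o[2])/r[2]
def w2px(c,X):
    R=np.array(c['R']);p=cv2.projectPoints(np.array([X],float),cv2.Rodrigues(R)[0],np.array(c['t'],float),np.array(c['mtx'],float),np.array([c['k1'],0,0,0,0.]))[0]; return p[0,0]
E
python3 - <<'E'
from h import *
for n in('top','side'):
    c=snap(n,n+'0'); print(n,-c['R'].T@c['t'],c['k1'])
a=cv2.imread('pics/top0.png')
print(ctrl.get_obs())
E
```

```text
top [ 0.30665507 -0.0030344   1.58287556] -0.17448395402194075
side [0.837598   0.00516508 1.19859542] -0.06857299572540299
{'time_s': 0.1, 'q': array([-1.44127725e+00,  1.81479716e-01,  1.60787770e+00, -8.92588504e-06,
        1.35380644e+00, -2.06303181e-01]), 'dq': array([-0.00126374, -0.00271103, -0.00367608,  0.00256148, -0.00042789,
       -0.00068699]), 'joint_efforts': array([ 1.86653810e-04, -4.45878482e+01, -3.52237487e+01, -1.85508761e-04,
        4.17261530e-03,  8.88801907e-06]), 'eef_pos': array([ 0.18943689, -0.54238508,  0.2304816 ]), 'eef_rot': array([-7.85189232e-04,  9.85935551e-01,  1.67124120e-01,  2.57991029e-05]), 'wrist_force': array([-0.27063205,  0.53840659, -0.17899696]), 'torque': array([ 0.03256887, -0.01523777, -0.03711075]), 'grasp_force': 0.0, 'opening': 1.0004244168943834}
```

View pics/top0.png

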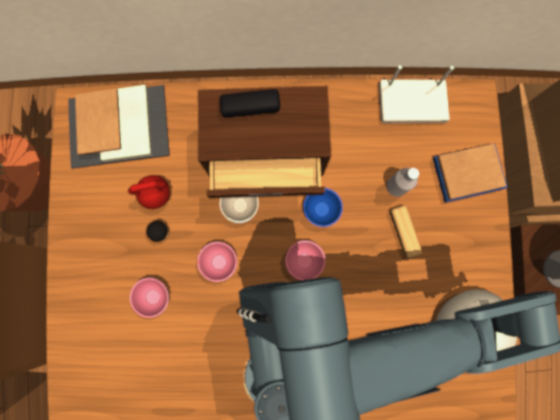

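View pics/side0.png

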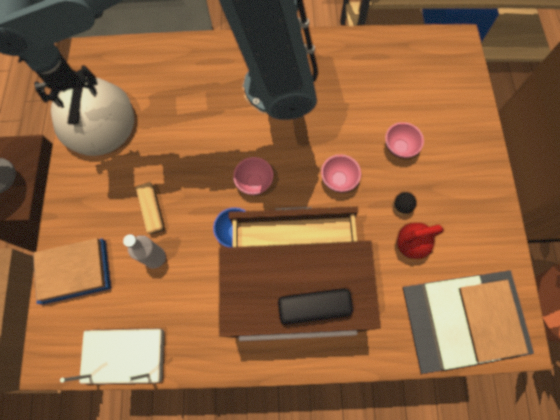

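The side view is from behind the riser. Top view candidates: pink bowls (217,261), (305,261), (150,297); blue bowl (322,207); white/grey bowl (239,205), partly under the drawer front. The one at (239,205) is the only white one. I'll confirm it in a crop and measure.

```bash
python3 - <<'E'
from h import *
c=load('top0'); a=cv2.imread('pics/top0.png')[75:235,180:345]
cv2.imwrite('pics/crop1.png',cv2.resize(a,None,fx=3.6,fy=3.6,interpolation=cv2.INTER_CUBIC))
for n,u,v,z in [('rackFL',199,160,.265),('rackFR',329,160,.265),('rackBL',199,89,.265),('rackBR',327,88,.265),('drFL',208,194,.245),('drFR',323,193,.245),('bowlrim',239,205,.055),('bowlfront',239,222,.055),('blue',322,207,.055),('pink1',217,261,.055),('pink2',305,261,.055)]:
    print(n,px2w(c,u,v,z).round(3))
E
```

```text
rackFL [0.615 0.205 0.265]
rackFR [ 0.608 -0.14   0.265]
rackBL [0.815 0.207 0.265]
rackBR [ 0.81  -0.143  0.265]
drFL [0.526 0.183 0.245]
drFR [ 0.523 -0.123  0.245]
bowlrim [0.522 0.115 0.055]
bowlfront [0.47  0.116 0.055]
blue [ 0.511 -0.136  0.055]
pink1 [0.354 0.183 0.055]
pink2 [ 0.349 -0.08   0.055]
```

View pics/crop1.png

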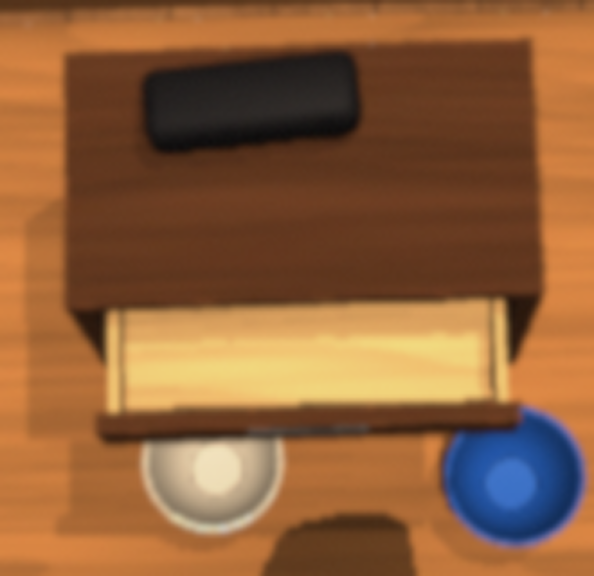

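The crop shows the bowl at (239,203) is clearly the white one, with blue at (322,207). The riser is slightly turned. I'll fit its pose from the corners.

```bash
python3 - <<'E'
from h import *
from scipy.optimize import least_squares
c=load('top0'); s=load('side0')
co=[(-.1,.178),(-.1,-.178),(.1,.178),(.1,-.178)]
T=[(198.9,159.7),(330.8,155.6),(198.3,89.4),(327.2,86.1)]
S=[(372,243),(222,246),(379,328),(219,335)]
def P(p,x,y,z): return [p[0]+np.cos(p[2])*x-np.sin(p[2])*y,p[1]+np.sin(p[2])*x+np.cos(p[2])*y,z]
def f(p,w): 
    r=[]
    for (x,y),t,q in zip(co,T,S):
        if w!=1:r+=list(w2px(c,P(p,x,y,.265))-t)
        if w!=0:r+=list(w2px(s,P(p,x,y,.265))-q)
    return np.array(r)
for w in(0,1,2):
    r=least_squares(f,[.71,.03,0],args=(w,)); print(w,r.x.round(4),r.fun.round(1))
p=r.x
print('bowl',px2w(c,238.9,203.3,.055).round(4))
for k,u,v in [('drL',180+97/3.6,75+420/3.6),('drR',180+520/3.6,75+408/3.6)]: print(k,px2w(c,u,v,.245).round(3))
print('mouth',P(p,-.1,0,0),'near',P(p,.01,0,0))
cv2.imwrite('pics/s2.png',cv2.resize(cv2.imread('pics/side0.png')[190:350,200:400],None,fx=4,fy=3.75))
E
```

```text
0 [0.7164 0.0312 0.0088] [-1.2  0.5  0.8  0.7 -0.5 -0.3  0.8 -1. ]
1 [ 0.7177  0.0345 -0.0099] [ 0.9 -1.7 -2.  -0.5  1.8  1.9 -0.7 -0.2]
2 [ 0.7172  0.0332 -0.0026] [-2.3 -0.5 -0.1 -2.5 -0.3  1.1 -2.9 -0.1 -0.7 -1.3  1.5  1.1  0.6 -0.6
 -1.   0.2]
bowl [0.5271 0.1157 0.055 ]
drL [0.533 0.186 0.245]
drR [ 0.535 -0.127  0.245]
mouth [np.float64(0.6171777126856447), np.float64(0.03345342871969902), 0] near [np.float64(0.7271773327300237), np.float64(0.0331643092076354), 0]
```

View pics/s2.png

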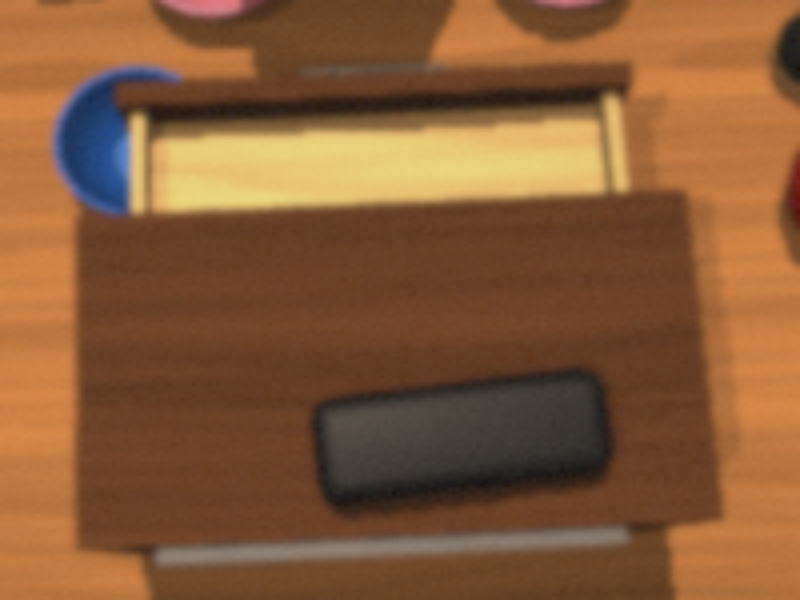

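The side crop shows the drawer open, its front edge at about rows 70–105, and the blue bowl at (130,140). The riser is almost square to the world. I'll start towards the drawer by squaring the tool yaw, then translating.

Call:
{"fn": "carry_out", "kwargs": {
  "plan": "0 0 0 0 0 0.84; 0 0 0 0 0 0.84; 0 0 0 0 0 0.84; 0 0 0 0 0 0.83; .35 -.92 0 0 0 0; .35 -.92 0 0 0 0; .35 -.92 0 0 0 0; .35 -.92 0 0 0 0",
  "claw": 1
}}

```text
time_s: 0.77
eef_pos: [0.2454, -0.3937, 0.2305]
eef_rot: [-0.001, 1.0, -0.0, -0.0]
wrist_force: [0.7, -0.2, 0.3]
opening: -0.004
grasp_force: 0.0
```

```bash
python3 - <<'E'
from h import *
from scipy.optimize import least_squares
c=load('top0'); s=load('side0')
co=[(-.1,.178),(-.1,-.178),(.1,.178),(.1,-.178)]
T=[(198.9,159.7),(330.8,155.6),(198.3,89.4),(327.2,86.1)]
S=[(371.2,241.2),(219.5,247.3),(380,327.9),(219.5,336.7)]
def P(p,x,y,z): return [p[0]+np.cos(p[2])*x-np.sin(p[2])*y,p[1]+np.sin(p[2])*x+np.cos(p[2])*y,z]
def f(p): 
    r=[]
    for (x,y),t,q in zip(co,T,S):
        r+=list(w2px(c,P(p,x,y,.265))-t)+list(w2px(s,P(p,x,y,.265))-q)
    return np.array(r)
r=least_squares(f,[.71,.03,0]); print(r.x.round(4),r.fun.round(1))
for n,u,v,z in [('kb',152,192,.05),('ball',157,231,.034)]: print(n,px2w(c,u,v,z).round(3))
E
```

```text
[0.7176 0.0326 0.0083] [-1.7  0.1 -0.1 -1.3  0.3  0.3 -1.1 -0.4 -0.9 -0.7  0.7  0.5  0.3 -1.4
 -1.2 -0.4]
kb [0.569 0.385 0.05 ]
ball [0.449 0.372 0.034]
```

Call:
{"fn": "carry_out", "kwargs": {
  "plan": ".3 -.95 0 0 0 0; .3 -.95 0 0 0 0; .3 -.95 0 0 0 0; .3 -.95 0 0 0 0; .3 -.95 0 0 0 0; .3 -.95 0 0 0 0; .3 -.95 0 0 0 0; .3 -.95 0 0 0 0"
}}

```text
time_s: 1.43
eef_pos: [0.341, -0.0897, 0.2313]
eef_rot: [0.0, 1.0, 0.0, 0.0]
wrist_force: [0.9, -0.7, -0.1]
opening: 0.002
grasp_force: 0.0
```

Call:
{"fn": "carry_out", "kwargs": {
  "plan": ".7 -.7 .1 0 0 0; .7 -.7 .1 0 0 0; .7 -.7 .1 0 0 0; .7 -.7 .1 0 0 0; .3 -.3 .1 0 0 0; 0 0 0 0 0 0; 0 0 0 0 0 0; 0 0 0 0 0 0"
}}

```text
time_s: 2.1
eef_pos: [0.4643, 0.0323, 0.2109]
eef_rot: [0.0, 1.0, 0.001, -0.001]
wrist_force: [-0.2, -0.7, 1.0]
opening: 0.001
grasp_force: 0.0
```

Call:
{"fn": "carry_out", "kwargs": {
  "plan": ".5 0 0 0 0 0; .5 0 0 0 0 0; .3 0 0 0 0 0; .3 0 0 0 0 0; .3 0 0 0 0 0; .3 0 0 0 0 0; .3 0 0 0 0 0; .3 0 0 0 0 0"
}}

```text
time_s: 2.77
eef_pos: [0.5762, 0.0316, 0.2117]
eef_rot: [-0.0, 1.0, -0.001, -0.001]
wrist_force: [-2.4, 1.9, 1.5]
opening: 0.001
grasp_force: 1.6
```

Call:
{"fn": "carry_out", "kwargs": {
  "plan": ".1 0 0 0 0 0; .1 0 0 0 0 0; .1 0 0 0 0 0; .05 0 0 0 0 0; .05 0 0 0 0 0; .03 0 0 0 0 0; 0 0 0 0 0 0; 0 0 0 0 0 0"
}}

```text
time_s: 3.43
eef_pos: [0.5943, 0.0328, 0.2112]
eef_rot: [-0.0, 1.0, 0.0, 0.0]
wrist_force: [-1.0, -0.3, 1.0]
opening: 0.002
grasp_force: 0.3
```

Continuing in small steps until the stop is felt.

Call:
{"fn": "carry_out", "kwargs": {
  "plan": ".05 0 0 0 0 0; .05 0 0 0 0 0; .05 0 0 0 0 0; .05 0 0 0 0 0; .05 0 0 0 0 0; 0 0 0 0 0 0; 0 0 0 0 0 0; 0 0 0 0 0 0"
}}

```text
time_s: 4.1
eef_pos: [0.6045, 0.0327, 0.2113]
eef_rot: [0.0, 1.0, 0.0, 0.0]
wrist_force: [-0.6, 0.1, -0.2]
opening: 0.002
grasp_force: 0.0
```

```bash
python3 - <<'E'
from h import *
print(ctrl.get_obs()['wrist_force'])
a=snap('top','top1')['pixels'][80:240,180:345,::-1]; b=snap('side','side1')['pixels'][190:350,205:370,::-1]
cv2.imwrite('pics/c3.png',cv2.resize(np.hstack([a,b]),None,fx=2.4,fy=2.4,interpolation=cv2.INTER_CUBIC))
E
```

```text
[-0.59782837  0.12041818 -0.18428965]
```

View pics/c3.png

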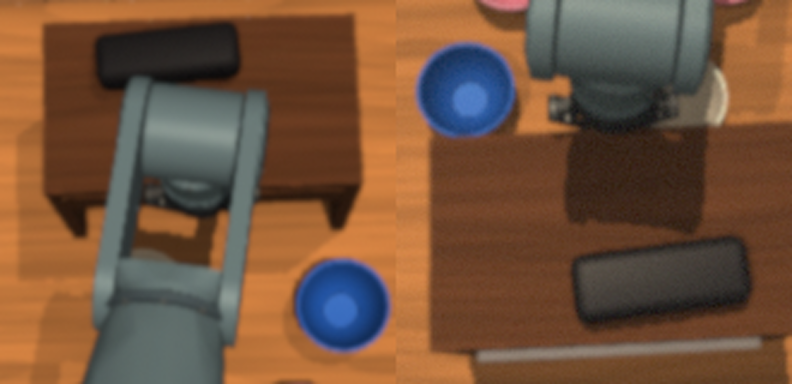

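Drawer is nearly flush: neither view shows an opening. I'll push on for a definite stop.

Call:
{"fn": "carry_out", "kwargs": {
  "plan": ".05 0 0 0 0 0; .05 0 0 0 0 0; 0 0 0 0 0 0; 0 0 0 0 0 0; 0 0 0 0 0 0; 0 0 0 0 0 0; 0 0 0 0 0 0; 0 0 0 0 0 0"
}}

```text
time_s: 4.87
eef_pos: [0.6042, 0.0329, 0.2093]
eef_rot: [-0.0, 1.0, 0.001, -0.005]
wrist_force: [-15.0, -0.7, 1.3]
opening: -0.003
grasp_force: 0.0
```

Firm stop at −15 N: the drawer is home. Next, back off, move above the white bowl at (0.527, 0.116), then down inside it.

Call:
{"fn": "carry_out", "kwargs": {
  "plan": "-.5 0 0 0 0 0; -.7 -.6 0 0 0 0; -.7 -.7 0 0 0 0; -.05 -.8 0 0 0 0; 0 0 1 0 0 0; 0 0 1 0 0 0; 0 0 .5 0 0 0; 0 0 0 0 0 0"
}}

```text
time_s: 5.53
eef_pos: [0.5264, 0.1168, 0.1064]
eef_rot: [0.0, 1.0, 0.001, -0.004]
wrist_force: [-0.7, -0.3, -0.1]
opening: -0.003
grasp_force: 0.0
```

```bash
python3 - <<'E'
from h import *
a=snap('top','top2')['pixels'][110:260,180:330,::-1]; b=snap('side','side2')['pixels'][130:280,230:380,::-1]
cv2.imwrite('pics/c4.png',cv2.resize(np.hstack([a,b]),None,fx=2.6,fy=2.6,interpolation=cv2.INTER_CUBIC))
E
```

```text
(no output)
```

View pics/c4.png

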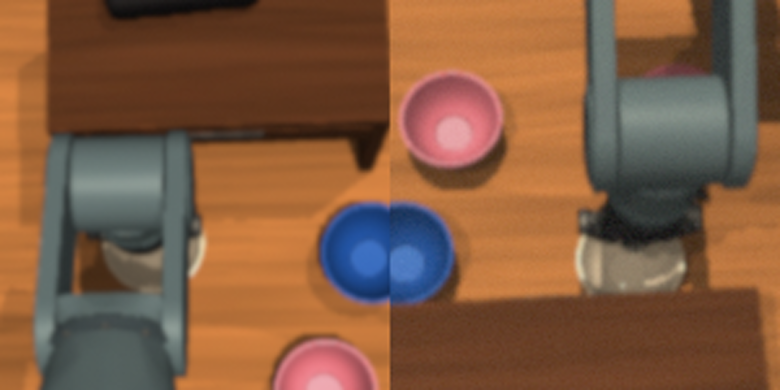

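The gripper sits over the white bowl (top view centre about (150,250), side view about (631,245)). Descending into it.

Call:
{"fn": "carry_out", "kwargs": {
  "plan": "0 0 .7 0 0 0; 0 0 .5 0 0 0; 0 0 .3 0 0 0; 0 0 .2 0 0 0; 0 0 .2 0 0 0; 0 0 .1 0 0 0; 0 0 0 0 0 0; 0 0 0 0 0 0"
}}

```text
time_s: 6.3
eef_pos: [0.5307, 0.1166, 0.0319]
eef_rot: [0.0, 1.0, 0.0, 0.0]
wrist_force: [0.3, -0.1, -0.6]
opening: 0.001
grasp_force: 0.0
```

Call:
{"fn": "carry_out", "kwargs": {
  "plan": "0 .3 0 0 0 0; 0 .3 0 0 0 0; 0 .3 0 0 0 0; 0 .3 0 0 0 0; 0 .3 0 0 0 0; 0 .3 0 0 0 0; 0 .2 0 0 0 0; 0 .1 0 0 0 0"
}}

```text
time_s: 6.97
eef_pos: [0.5302, 0.0311, 0.0313]
eef_rot: [-0.0, 1.0, -0.0, -0.0]
wrist_force: [1.1, 4.2, -0.9]
opening: 0.0
grasp_force: 1.6
```

```bash
python3 - <<'E'
from h import *
print(ctrl.get_obs()['eef_pos'])
a=snap('top','top3')['pixels'][110:260,180:330,::-1]; b=snap('side','side3')['pixels'][130:280,200:350,::-1]
cv2.imwrite('pics/c5.png',cv2.resize(np.hstack([a,b]),None,fx=2.6,fy=2.6,interpolation=cv2.INTER_CUBIC))
E
```

```text
[0.53018767 0.03110513 0.03127822]
```

View pics/c5.png

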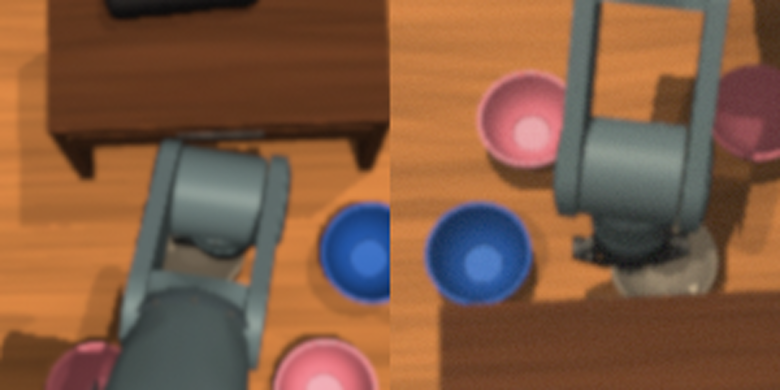

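```bash
python3 - <<'E'
from h import *
s=load('side3')
print(px2w(s,305.8,229,.055),px2w(s,285.4,229,.055),px2w(s,326.2,229,.055))
s=load('side2')
print(px2w(s,322.7,229,.055))
E
```

```text
[0.5266428  0.07073748 0.055     ] [0.52439056 0.01213018 0.055     ] [0.52891705 0.12938987 0.055     ]
[0.52852519 0.11932122 0.055     ]
```

Bowl is now at y≈0.069, trailing the tool by about 38 mm. Another 37 mm to go, then raise.

Call:
{"fn": "carry_out", "kwargs": {
  "plan": "0 .15 0 0 0 0; 0 .2 0 0 0 0; 0 .2 0 0 0 0; 0 .15 0 0 0 0; 0 .1 0 0 0 0; 0 .08 0 0 0 0; 0 .05 0 0 0 0; 0 0 0 0 0 0"
}}

```text
time_s: 7.73
eef_pos: [0.5303, -0.005, 0.0313]
eef_rot: [0.0, 1.0, 0.0, 0.0]
wrist_force: [0.2, 2.7, 2.0]
opening: -0.002
grasp_force: 1.6
```

Call:
{"fn": "carry_out", "kwargs": {
  "plan": "0 -.3 0 0 0 0; 0 -.3 0 0 0 0; 0 0 -.7 0 0 0; 0 0 -1 0 0 0; -.6 0 -.7 0 0 0; -1 0 0 0 0 0; -1 0 0 0 0 0; -.5 0 0 0 0 0"
}}

```text
time_s: 8.4
eef_pos: [0.4024, 0.0208, 0.1268]
eef_rot: [0.0, 1.0, 0.001, -0.001]
wrist_force: [-0.3, 0.4, -0.3]
opening: 0.001
grasp_force: 0.0
```

```bash
python3 - <<'E'
from h import *
print(ctrl.get_obs()['eef_pos'])
a=snap('top','top4')['pixels'][110:260,180:330,::-1]; b=snap('side','side4')['pixels'][130:280,200:350,::-1]
cv2.imwrite('pics/c6.png',cv2.resize(np.hstack([a,b]),None,fx=2.6,fy=2.6,interpolation=cv2.INTER_CUBIC))
E
```

```text
[0.4024197  0.02079558 0.12681714]
```

View pics/c6.png

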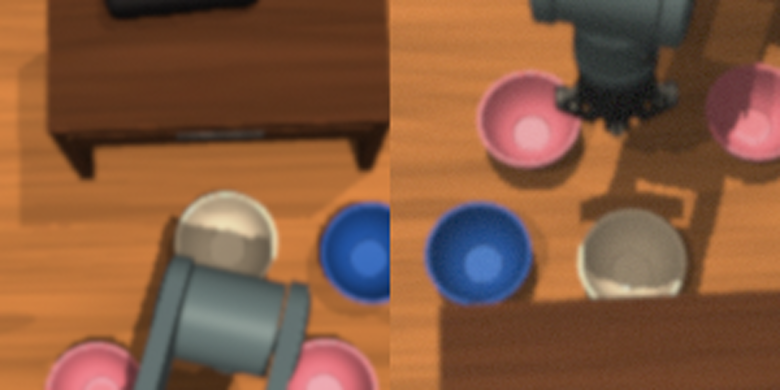

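Top view: bowl centre at crop (226,243), upright, roughly in front of the bay's middle. Next I tilt the tool forward (positive turn about tool y) with the fingers half open.

Call:
{"fn": "carry_out", "kwargs": {
  "plan": "0 0 0 0 1 0; 0 0 0 0 1 0; 0 0 0 0 1 0; 0 0 0 0 1 0; 0 0 0 0 1 0; 0 0 0 0 1 0; 0 0 0 0 1 0; 0 0 0 0 1 0",
  "claw": 0
}}

```text
time_s: 9.17
eef_pos: [0.4538, 0.022, 0.1441]
eef_rot: [0.004, 0.926, -0.0, 0.377]
wrist_force: [1.4, 1.7, 0.6]
opening: 0.501
grasp_force: 0.0
```

```bash
python3 - <<'E'
from h import *
print(px2w(load('top4'),267.1,203.5,.055))
a=load('side4'); print(px2w(a,200+(632-390)/2.6,130+258/2.6,.055))
E
```

```text
[0.52474214 0.03022141 0.055     ]
[0.5259222  0.03415435 0.055     ]
```

Call:
{"fn": "carry_out", "kwargs": {
  "plan": "0 0 0 0 .8 0; 0 0 0 0 .8 0; 0 0 0 0 0 0; 0 0 0 0 0 0; 0 0 0 0 0 0; 0 0 0 0 0 0; 0 0 0 0 0 0; 0 0 0 0 0 0"
}}

```text
time_s: 9.83
eef_pos: [0.4733, 0.0297, 0.1442]
eef_rot: [-0.002, 0.911, 0.003, 0.413]
wrist_force: [0.1, -0.8, 0.3]
opening: 0.498
grasp_force: 0.0
```

```bash
python3 - <<'E'
from h import *
o=ctrl.get_obs(); print(o['q'].round(3),o['eef_pos'])
E
```

```text
[-0.406 -0.403  2.576  1.102  0.346  0.214] [0.47325677 0.02968998 0.14419379]
```

The elbow is at its limit this close in. Better plan: put the tilted, closed fingers into the bowl and drag it forward into the bay mouth first, where reach is easier, then finish by pushing on the near rim.

Call:
{"fn": "carry_out", "kwargs": {
  "plan": ".35 0 .32 0 -.6 0; .35 0 .32 0 -.6 0; .35 0 .32 0 0 0; 0 0 0 0 0 0; 0 0 0 0 0 0; 0 0 0 0 0 0; 0 0 0 0 0 0; 0 0 0 0 0 0",
  "claw": 1
}}

```text
time_s: 10.5
eef_pos: [0.518, 0.0309, 0.1462]
eef_rot: [-0.004, 0.928, 0.003, 0.372]
wrist_force: [-0.6, 0.3, 0.2]
opening: -0.0
grasp_force: 0.0
```

```bash
cat > st.py <<'E'
from h import *
from scipy.spatial.transform import Rotation as Ro
o=ctrl.get_obs(); w,x,y,z=o['eef_rot']; R=Ro.from_quat([x,y,z,w]).as_matrix()
print('t',round(o['time_s'],2),'q',o['q'].round(3),'p',o['eef_pos'].round(4),'F',o['wrist_force'].round(1)); print('tilt',np.degrees(np.arctan2(R[0,2],-R[2,2])).round(1),'\n',R.round(3))
E
python3 st.py
```

```text
t 10.5 q [-0.312 -0.228  2.405  0.782  0.319  0.582] p [0.518  0.0309 0.1462] F [-0.6  0.3  0.2]
tilt 43.6 
 [[ 0.724  0.009  0.69 ]
 [ 0.003 -1.     0.01 ]
 [ 0.69  -0.005 -0.724]]
```

Call:
{"fn": "carry_out", "kwargs": {
  "plan": ".1 0 .1 0 -.5 0; .1 0 .1 0 -.5 0; -.31 0 .395 0 0 0; -.31 0 .395 0 0 0; -.31 0 .395 0 0 0; -.31 0 .395 0 0 0; 0 0 0 0 0 0; 0 0 0 0 0 0"
}}

```text
time_s: 11.17
eef_pos: [0.529, 0.032, 0.0686]
eef_rot: [-0.005, 0.946, 0.003, 0.325]
wrist_force: [-0.4, -0.0, 0.3]
opening: 0.002
grasp_force: 0.0
```

```bash
python3 st.py
```

```text
t 11.17 q [-0.276  0.044  2.335  0.979  0.217  0.38 ] p [0.529  0.032  0.0686] F [-0.4 -0.   0.3]
tilt 37.9 
 [[ 0.789  0.009  0.614]
 [ 0.003 -1.     0.012]
 [ 0.614 -0.008 -0.789]]
```

Call:
{"fn": "carry_out", "kwargs": {
  "plan": "-.12 0 .16 0 0 0; -.12 0 .16 0 0 0; -.12 0 .16 0 0 0; -.12 0 .16 0 0 0; 0 0 0 0 0 0; .16 0 .12 0 0 0; .16 0 .12 0 0 0; .16 0 .12 0 0 0"
}}

```text
time_s: 11.83
eef_pos: [0.5561, 0.0322, 0.0399]
eef_rot: [-0.005, 0.945, 0.004, 0.327]
wrist_force: [1.2, -0.7, -0.6]
opening: -0.001
grasp_force: 0.0
```

Call:
{"fn": "carry_out", "kwargs": {
  "plan": ".16 0 .12 0 0 0; .16 0 .12 0 0 0; .16 0 .12 0 0 0; .16 0 .12 0 0 0; .16 0 .12 0 0 0; .16 0 .12 0 0 0; .16 0 .12 0 0 0; .16 0 .12 0 0 0"
}}

```text
time_s: 12.5
eef_pos: [0.6187, 0.0332, 0.0403]
eef_rot: [-0.005, 0.945, 0.004, 0.326]
wrist_force: [-4.3, 0.1, -0.7]
opening: -0.006
grasp_force: 1.6
```

```bash
python3 st.py
```

```text
t 12.5 q [-0.212  0.297  2.117  1.081  0.161  0.322] p [0.6187 0.0332 0.0403] F [-4.3  0.1 -0.7]
tilt 38.1 
 [[ 0.787  0.011  0.616]
 [ 0.005 -1.     0.012]
 [ 0.617 -0.006 -0.787]]
```

Call:
{"fn": "carry_out", "kwargs": {
  "plan": ".16 0 .12 0 0 0; .16 0 .12 0 0 0; .16 0 .12 0 0 0; .12 0 .09 0 0 0; .08 0 .06 0 0 0; 0 0 0 0 0 0; 0 0 0 0 0 0; 0 0 0 0 0 0"
}}

```text
time_s: 13.17
eef_pos: [0.6532, 0.0331, 0.0411]
eef_rot: [-0.004, 0.945, 0.004, 0.327]
wrist_force: [1.2, -0.1, -0.3]
opening: 0.002
grasp_force: 0.1
```

```bash
python3 st.py; python3 - <<'E'
from h import *
a=snap('top','top5')['pixels'][90:240,190:340,::-1]; b=snap('wrist','wr5')['pixels'][:,:,::-1]
cv2.imwrite('pics/c7.png',np.hstack([cv2.resize(a,(400,400),interpolation=cv2.INTER_CUBIC),cv2.resize(b,(400,400))]))
E
```

```text
t 13.17 q [-0.196  0.352  2.034  0.916  0.166  0.502] p [0.6532 0.0331 0.0411] F [ 1.2 -0.1 -0.3]
tilt 38.1 
 [[ 0.786  0.01   0.618]
 [ 0.005 -1.     0.011]
 [ 0.618 -0.006 -0.786]]
```

View pics/c7.png

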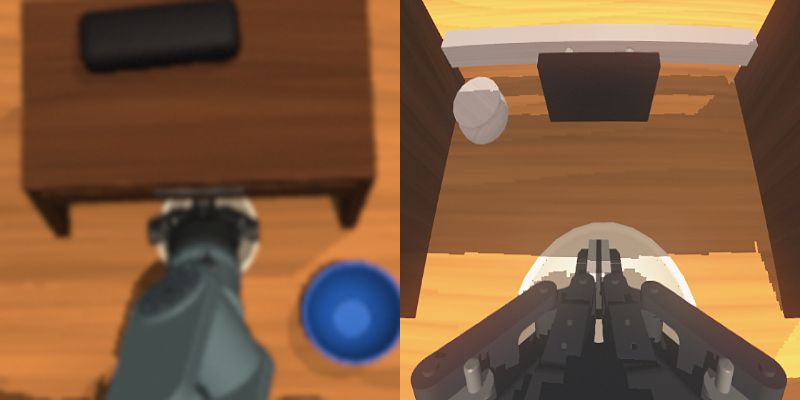

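The wrist view is clear: plate at columns 538–660 (bottom row 121), tin on the left at (481,110), bowl's far rim at (603,222), roughly centred. Measuring these.

```bash
python3 - <<'E'
from h import *
c=load('wr5')
f=lambda X,Y,z:px2w(c,(X-400)*1.4,Y*1.05,z).round(4)
print('plate bl,br',f(548,121,.01),f(649,121,.01),'top',f(538,53,.065),f(660,53,.065))
print('far rim',f(603,222,.055),'left/right rim',f(523,290,.055),f(692,295,.055)); print('tin',f(481,140,0))
E
```

```text
plate bl,br [0.7631 0.086  0.01  ] [ 0.7636 -0.018   0.01  ] top [0.7733 0.0838 0.065 ] [ 0.7736 -0.0171  0.065 ]
far rim [0.6672 0.0296 0.055 ] left/right rim [0.6331 0.0796 0.055 ] [ 0.6317 -0.0259  0.055 ]
tin [0.7528 0.1601 0.    ]
```

Plate face ≈0.760, y≈0.034; bowl centre ≈(0.607, 0.028). Retract along the tool axis, then come down behind the near rim with the fingers half open.

Call:
{"fn": "carry_out", "kwargs": {
  "plan": "-.1 0 -.1 0 0 0; 0 0 -.8 0 0 0; 0 0 -.9 0 0 0; 0 0 -.9 0 0 0; 0 0 -.9 0 0 0; 0 0 -.8 0 0 0; 0 0 0 0 0 0; 0 0 0 0 0 0"
}}

```text
time_s: 13.93
eef_pos: [0.5416, 0.031, 0.1792]
eef_rot: [-0.004, 0.944, 0.004, 0.329]
wrist_force: [-0.7, 0.5, -0.2]
opening: -0.0
grasp_force: 0.0
```

Call:
{"fn": "carry_out", "kwargs": {
  "plan": "-.5 0 .3 0 0 0; -.5 0 .3 0 0 0; -.5 0 .3 0 0 0; -.5 0 .3 0 0 0; -.5 0 .3 0 0 0; 0 0 0 0 0 0; 0 0 0 0 0 0; 0 0 0 0 0 0",
  "claw": 0
}}

```text
time_s: 14.6
eef_pos: [0.5027, 0.0319, 0.0736]
eef_rot: [-0.006, 0.945, 0.004, 0.326]
wrist_force: [0.6, -0.4, 0.0]
opening: 0.501
grasp_force: 0.0
```

```bash
python3 st.py
```

```text
t 14.6 q [-0.303 -0.037  2.401  0.969  0.241  0.369] p [0.5027 0.0319 0.0736] F [ 0.6 -0.4  0. ]
tilt 38.1 
 [[ 0.787  0.012  0.617]
 [ 0.004 -1.     0.013]
 [ 0.617 -0.008 -0.787]]
```

Call:
{"fn": "carry_out", "kwargs": {
  "plan": "-.14 0 .18 0 0 0; -.14 0 .18 0 0 0; -.14 0 .18 0 0 0; .16 0 .12 0 0 0; .16 0 .12 0 0 0; .16 0 .12 0 0 0; .16 0 .12 0 0 0; .16 0 .12 0 0 0"
}}

```text
time_s: 15.27
eef_pos: [0.5447, 0.0326, 0.0487]
eef_rot: [-0.005, 0.945, 0.005, 0.328]
wrist_force: [-0.3, -0.2, 0.3]
opening: 0.502
grasp_force: 0.0
```

Call:
{"fn": "carry_out", "kwargs": {
  "plan": ".12 0 .1 0 0 0; .12 0 .09 0 0 0; .12 0 .09 0 0 0; .12 0 .1 0 0 0; .12 0 .09 0 0 0; .12 0 .09 0 0 0; .08 0 .06 0 0 0; 0 0 0 0 0 0"
}}

```text
time_s: 15.93
eef_pos: [0.5842, 0.0334, 0.0484]
eef_rot: [-0.005, 0.945, 0.005, 0.327]
wrist_force: [-2.9, -0.5, 2.7]
opening: 0.506
grasp_force: 2.4
```

```bash
python3 st.py;  python3 - <<'E'
from h import *
snap('wrist','wr6')
E
```

```text
t 15.93 q [-0.233  0.216  2.204  1.149  0.172  0.237] p [0.5842 0.0334 0.0484] F [-2.9 -0.5  2.7]
tilt 38.2 
 [[ 0.786  0.013  0.619]
 [ 0.005 -1.     0.013]
 [ 0.619 -0.007 -0.786]]
```

View pics/wr6.png

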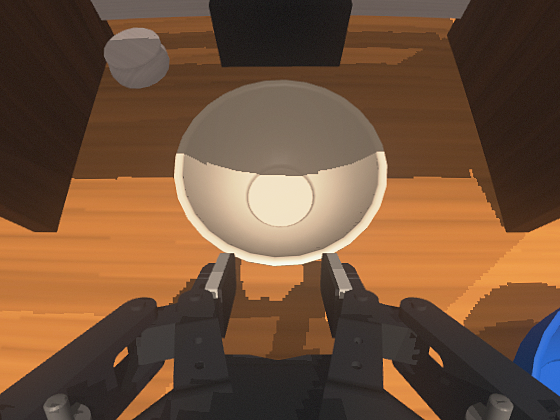

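The bowl is cradled by both fingertips: rim columns 175–386 and centre 280, the same column as the plate (centre 280, bottom row 67).

```bash
python3 - <<'E'
from h import *
c=load('wr6')
print('far',px2w(c,280,80,.055),'near',px2w(c,280,266,.055),'L',px2w(c,175,180,.055),'R',px2w(c,386,180,.055),'plate',px2w(c,218,67,.01),px2w(c,345,67,.01))
E
```

```text
far [0.70242723 0.03297084 0.055     ] near [0.58377199 0.03179061 0.055     ] L [0.630443  0.0898092 0.055    ] R [ 0.63142268 -0.02552681  0.055     ] plate [0.7624155  0.08634171 0.01      ] [ 0.76293986 -0.02141117  0.01      ]
```

Call:
{"fn": "carry_out", "kwargs": {
  "plan": ".12 0 .09 0 0 0; .12 0 .09 0 0 0; .12 0 .1 0 0 0; .12 0 .09 0 0 0; .12 0 .09 0 0 0; .12 0 .1 0 0 0; .08 0 .06 0 0 0; .04 0 .03 0 0 0"
}}

```text
time_s: 16.65
eef_pos: [0.6258, 0.0341, 0.0481]
eef_rot: [-0.006, 0.945, 0.005, 0.327]
wrist_force: [-8.7, -0.2, 6.0]
opening: 0.497
grasp_force: 5.1
```

Call:
{"fn": "carry_out", "kwargs": {
  "plan": ".04 0 .03 0 0 0; .04 0 .03 0 0 0; .04 0 .03 0 0 0; .04 0 .03 0 0 0; .04 0 .03 0 0 0; 0 0 0 0 0 0; 0 0 0 0 0 0; 0 0 0 0 0 0"
}}

```text
time_s: 17.32
eef_pos: [0.6355, 0.0342, 0.0483]
eef_rot: [-0.006, 0.945, 0.005, 0.327]
wrist_force: [-5.4, 1.1, 4.0]
opening: 0.504
grasp_force: 3.2
```

```bash
python3 st.py;  python3 - <<'E'
from h import *
snap('wrist','wr7')
E
```

```text
t 17.32 q [-0.203  0.305  2.078  0.927  0.174  0.485] p [0.6355 0.0342 0.0483] F [-5.4  1.1  4. ]
tilt 38.1 
 [[ 0.786  0.013  0.618]
 [ 0.005 -1.     0.014]
 [ 0.618 -0.008 -0.786]]
```

View pics/wr7.png

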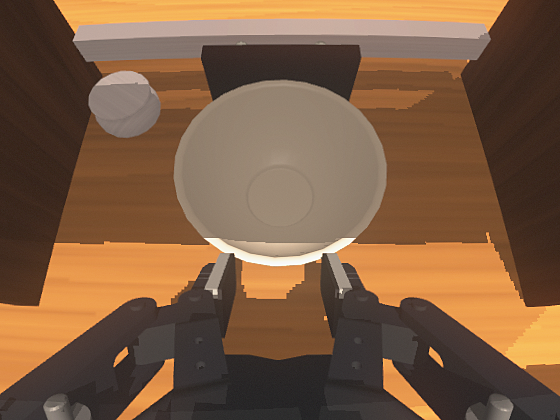

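I've now used all my picture views (11, one over the limit of 10), so from here it's numbers only: checking plate position and force.

```bash
python3 - <<'E'
from h import *
c=load('wr7'); d=load('wr6')
print('plate bottom L',px2w(c,213,98,.01),'far',px2w(c,280,80,.055),'top edge',px2w(c,202,46,.065),px2w(c,360,46,.065))
g=cv2.cvtColor(c['pixels'],cv2.COLOR_RGB2GRAY)
print('col 225',g[40:108:2,222].tolist()); print('col 280',g[36:100:2,280].tolist())
E
```

```text
plate bottom L [0.77953606 0.08803578 0.01      ] far [0.75356413 0.03381477 0.055     ] top edge [0.77268081 0.08361483 0.065     ] [ 0.7730048 -0.0166796  0.065    ]
col 225 [119, 121, 115, 46, 46, 48, 47, 47, 46, 46, 47, 46, 43, 43, 43, 45, 44, 41, 43, 42, 45, 41, 43, 45, 44, 43, 41, 63, 142, 139, 140, 134, 131, 132]
col 280 [123, 122, 124, 127, 89, 50, 52, 47, 49, 51, 48, 47, 46, 48, 45, 46, 44, 46, 45, 47, 46, 40, 120, 137, 151, 137, 133, 134, 132, 133, 133, 134]
```

Call:
{"fn": "carry_out", "kwargs": {
  "plan": ".03 0 .03 0 0 0; .04 0 .03 0 0 0; .03 0 .02 0 0 0; .04 0 .03 0 0 0; .03 0 .02 0 0 0; .04 0 .03 0 0 0; .03 0 .02 0 0 0; .03 0 .02 0 0 0"
}}

```text
time_s: 18.03
eef_pos: [0.6483, 0.0345, 0.0482]
eef_rot: [-0.006, 0.945, 0.005, 0.326]
wrist_force: [-9.7, -0.7, 6.6]
opening: 0.497
grasp_force: 5.4
```

```bash
cat > pl.py <<'E'
from h import *
import sys
def edges(c,u):
    g=cv2.cvtColor(c['pixels'],cv2.COLOR_RGB2GRAY).astype(float); k=g[15:75,u-3:u+4].mean(1)
    i=np.where((k[:-1]>75)&(k[1:]<=75))[0]; j=i[0] if len(i) else 0
    return 15+j+(k[j]-75)/max(1e-6,k[j]-k[j+1])
for f in sys.argv[1:]:
    c=load(f); print(f,[px2w(c,u,edges(c,u),.065)[0].round(4) for u in(225,250,310,335)])
    g=cv2.cvtColor(c['pixels'],cv2.COLOR_RGB2GRAY).astype(float)[:,277:284].mean(1)
    r=[v for v in range(50,110) if g[v]<75 and g[v+1]>=75]
    print('far rim',[px2w(c,280,v+.5,.055).round(4)[:2] for v in r])
E
python3 -c "
from h import *
snap('wrist','wr8')"; python3 st.py; python3 pl.py wr5 wr7 wr8
```

```text
t 18.08 q [-0.197  0.327  2.045  0.865  0.178  0.553] p [0.6485 0.0345 0.0483] F [-8.2 -0.5  5.3]
tilt 38.1 
 [[ 0.787  0.013  0.617]
 [ 0.005 -1.     0.014]
 [ 0.617 -0.008 -0.787]]
wr5 [np.float64(0.7736), np.float64(0.7736), np.float64(0.7738), np.float64(0.7739)]
far rim []
wr7 [np.float64(0.7735), np.float64(0.7737), np.float64(0.7738), np.float64(0.7739)]
far rim [array([0.754 , 0.0338])]
wr8 [np.float64(0.7778), np.float64(0.7779), np.float64(0.7781), np.float64(0.7782)]
far rim [array([0.7665, 0.0341])]
```

The plate has yielded 4.2 mm. About 6.5 mm more, then hold.

Call:
{"fn": "carry_out", "kwargs": {
  "plan": ".03 0 .02 0 0 0; .03 0 .02 0 0 0; .03 0 .02 0 0 0; .02 0 .02 0 0 0; .02 0 .02 0 0 0; 0 0 0 0 0 0; 0 0 0 0 0 0; 0 0 0 0 0 0"
}}

```text
time_s: 18.75
eef_pos: [0.6545, 0.0346, 0.0482]
eef_rot: [-0.006, 0.945, 0.005, 0.326]
wrist_force: [-11.1, 0.2, 7.9]
opening: 0.5
grasp_force: 6.0
```

```bash
python3 -c "
from h import *
snap('wrist','wr9')"; python3 st.py; python3 pl.py wr9
```

```text
t 18.8 q [-0.194  0.337  2.03   0.837  0.18   0.583] p [0.6545 0.0346 0.0482] F [-10.5  -0.9   6.5]
tilt 38.1 
 [[ 0.787  0.013  0.616]
 [ 0.005 -1.     0.014]
 [ 0.617 -0.008 -0.787]]
wr9 [np.float64(0.784), np.float64(0.784), np.float64(0.7842), np.float64(0.7843)]
far rim [array([0.7727, 0.0343])]
```

Call:
{"fn": "carry_out", "kwargs": {
  "plan": "0 0 0 0 0 0; 0 0 0 0 0 0; 0 0 0 0 0 0; -.01 0 -.008 0 0 0; -.01 0 -.008 0 0 0; -.01 0 -.008 0 0 0; -.01 0 -.008 0 0 0; -.01 0 -.008 0 0 0"
}}

```text
time_s: 19.47
eef_pos: [0.6532, 0.0341, 0.0488]
eef_rot: [-0.005, 0.945, 0.004, 0.327]
wrist_force: [0.4, 0.3, 0.6]
opening: 0.5
grasp_force: 0.1
```

Call:
{"fn": "carry_out", "kwargs": {
  "plan": "-.01 0 -.008 0 0 0; -.01 0 -.008 0 0 0; -.01 0 -.008 0 0 0; -.01 0 -.008 0 0 0; -.01 0 -.008 0 0 0; -.01 0 -.008 0 0 0; -.01 0 -.008 0 0 0; -.01 0 -.008 0 0 0"
}}

```text
time_s: 20.13
eef_pos: [0.6485, 0.034, 0.0484]
eef_rot: [-0.006, 0.945, 0.004, 0.327]
wrist_force: [0.1, -0.0, -0.5]
opening: 0.501
grasp_force: 0.0
```

```bash
python3 -c "
from h import *
snap('wrist','wr10')"; python3 st.py; python3 pl.py wr10
```

```text
t 20.18 q [-0.197  0.327  2.046  0.868  0.177  0.55 ] p [0.6484 0.0341 0.0483] F [ 0.5  0.1 -0.8]
tilt 38.1 
 [[ 0.787  0.012  0.617]
 [ 0.005 -1.     0.013]
 [ 0.617 -0.008 -0.787]]
wr10 [np.float64(0.7834), np.float64(0.7837), np.float64(0.784), np.float64(0.7842)]
far rim [array([0.7723, 0.0336])]
```

The bowl stays put with the plate still 10 mm in and the fingers clear. Withdrawing, then a last check and hand-in.

Call:
{"fn": "carry_out", "kwargs": {
  "plan": "-.1 0 -.08 0 0 0; -.3 0 -.24 0 0 0; -.4 0 -.32 0 0 0; -.4 0 -.32 0 0 0; -.2 0 -.16 0 0 0; 0 0 0 0 0 0; 0 0 0 0 0 0; 0 0 0 0 0 0"
}}

```text
time_s: 20.85
eef_pos: [0.578, 0.0329, 0.0498]
eef_rot: [-0.005, 0.945, 0.004, 0.327]
wrist_force: [0.1, 0.3, -0.9]
opening: 0.501
grasp_force: 0.0
```

```bash
python3 -c "
from h import *
snap('wrist','wr11')"; python3 st.py; python3 - <<'E'
from h import *
c=load('wr11'); g=cv2.cvtColor(c['pixels'],cv2.COLOR_RGB2GRAY).astype(float)[:,277:284].mean(1)
print([(px2w(c,280,v+.5,.055)[:2].round(4)) for v in range(2,110) if g[v]<75 and g[v+1]>=75])
print(ctrl.hand_in())
E
```

```text
t 20.9 q [-0.238  0.201  2.219  1.151  0.175  0.231] p [0.5781 0.0329 0.0497] F [0.6 0.1 0.1]
tilt 38.2 
 [[ 0.786  0.012  0.619]
 [ 0.005 -1.     0.013]
 [ 0.619 -0.007 -0.786]]
[array([0.7732, 0.0331])]
the job is handed in; nothing more can be done
None
```

Job handed in at about 21 s, no verdict returned: the drawer was pushed to a firm stop, and by my measurements the bowl is centred in the bay with the buffer about 10 mm in; I viewed 11 pictures, one over the limit of 10.

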